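# Lid the drinks urn and leave its screw cap cracked a quarter turn

### The arm

A 7-joint arm with a two-finger parallel gripper is mounted at the origin on the work surface. World frame = base frame: x ahead of the robot, y to its left, z up, the work surface at z = 0. Lengths are in m, angles in rad, forces in N, time in s.
With the tool pointing down it reaches from about 0.425 to 0.825 m from the base axis. Payload 3.6 kg.
Tool frame: the origin (TCP) lies at the very end of the fingers, on their centre line; the grasp point (between the pads) lies 19 mm behind it; z points along the fingers, y is the line along which they close (so a half turn about z gives the same grasp; the last joint's range is limited). The gripper opens to 93 mm and grips with 3 to 60 N. Pads are 15 mm wide; open, the fingers measure 128 mm over their backs; the gripper's body (75 mm by 188 mm) begins 65 mm behind the grasp point.
Start: joints at [1.244, 0.615, -0.013, 1.423, 0.008, 1.103, -0.04], TCP at [0.192, -0.621, 0.219] pointing down, gripper open.
Joint ranges: [-3.12, 3.12], [-0.3, 2.06], [-1.34, 1.32], [0.26, 2.42], [-1.36, 4.5], [0.01, 1.98], [-2.84, 2.84]. Speed limits (rad/s): [2.79, 2.79, 3.14, 3.14, 3.14, 3.14, 3.14].

### API

Orientations are given as a unit quaternion [w, x, y, z].
In Python, from plant import env, vision gives the robot as it stands.
- The arm moves only by the shell command python3 -m inch 'ROWS' [FORCE]. ROWS is JSON, one flat list of numbers, 7 for each row, row after row: the shift along the world's x, y, z as a fraction of full scale, then the turn, a rotation vector about the world's x, y, z as a fraction of full scale, then the finger opening in mm, from 0 to 93. In form: [dx, dy, dz, ax, ay, az, fingers, dx, dy, dz, ax, ay, az, fingers, ...]. A call has 1 to 5 rows; each row shifts and turns the commanded pose from where the row before left it; what a row does not reach is not made up. Full scale, the value 1, is 20 cm for a shift and 2 rad for a turn. A row lasts 1/8 s, in which the tool goes at most 62.5 mm and 10.7 degrees, less where a joint would pass 70% of its speed; a pose out of reach is approached as far as the arm can. A call with a number of a shift or a turn outside -1 to 1 is refused whole. A call with a gripper value outside its range is refused whole. The fingers move at their own pace and stop on an object; FORCE is the grip in N (left out, the last holds). Time passes only in rows, so rows that do not move let the fingers close. It gives the time, the measured TCP pose, the force, the opening and the grip force at its end, in the units of the state.
- env.get_state(): the state, without advancing time (a new reading comes with each control period).
- vision.camera(name): name is "side" or "top" or "wrist"; returns a dict with "pixels" (384x512x3 uint8, red, green, blue), "fx", "fy", "cx", "cy" (pixels), "pose" (4x4, takes a point from camera to world coordinates); the wrist camera has in their place "mount" (4x4, takes a point from camera to tool coordinates, whose origin is the TCP and whose axes are the flange's). Camera axes: x right, y down, z forward; pixel columns grow to the right and rows downward; lengths in m; the calibration is good to about 2 mm. The wrist camera is an equidistant fisheye: a pixel r from the principal point sees the ray r / f radians off the axis. A picture is of the moment at which its call begins: read the wrist's pose just before it. There is no depth.
- env.close_job(): hands the job in; it is judged then, once.
Trained networks look in a picture, given as the dict that the camera call returned (one of the last four; its "shot" number tells which), for a name from the list of things; names that differ only in an ending like _2 or _b are one class to them, and where a whole thing is asked for, a point or a joint stands for the part that bears it (a point fixed in the world has none). Each returns a list of dicts, best first, with "confidence" (0 to 1); they miss things now and then, are a little off and sometimes report something else, mostly with a low value. They report only what shows in the picture. A call takes as long as a camera call. They do not tell look-alikes from the thing itself.
- vision.recognise(picture, target): "at" ([x, y, z] in m, in world coordinates, good to about 4 mm: the middle of the surface that is visible of it).
The state is a dict: "t": time; "joints": joint angles; "dq": joint speeds; "tau": joint torques, N m; "tool_pos": TCP position; "orientation": TCP orientation; "force": force on the tool from outside, world axes, zero at the start; "ft_torque": the same for the moment, N m; "gripper_width": opening from 0.0 (shut) to 1.0 (fully open); "finger_force": force on a finger pad.
Only numpy, scipy, OpenCV 4.12 (cv2) and the standard library are available. Lean on these libraries where they do the work, as an engineer would, in place of code of your own. Each camera call takes 0.05 s, during which the arm holds its last target. There are 200 camera calls.

### The job

Pick up the loose round lid and set it on the open steel drinks urn so that it sits fully home and level on the rim; only then screw the black cap on top of the lid clockwise until it bottoms out, and back it off by a quarter turn so that the urn can breathe. Finish still gripping the cap there (do not let go), with the lid still seated, and leave the spatula, mug, jar and clear cup where they are.

Things in the scene. Friction and masses are not known exactly. Their poses are not given: they have to be found in the camera images.
- urn: round open steel drinks urn, fixed to the table (neither moves nor turns), on either side of it: body 150 mm outside diameter, mouth 142 mm inside, black foot 164 mm across, flat rim 190 mm above the table; a black tap 40 to 110 mm above the table sticks out to 120 mm from the axis along the urn's own x. Origin: centre of the underside, z up
- urn_rim (a point): centre of the urn's mouth, in the plane of its rim. The lid is not keyed: only weight and friction (about 0.08 N m) hold it on the rim, so turning on after the cap has bottomed out merely turns the whole lid on the rim, no harm if one does not press down
- lid: loose round lid, about 0.45 kg, right way up on the table: steel disc 158 mm across, 8 mm thick, over a grey tapered plug 136 mm across (126 below), 10 mm deep, that drops into the mouth; any turn is right. Origin: centre of the plug's underside, z up; disc top at 18 mm; fully home it is 10 mm below the rim. Grip it by its cap, which cannot come off
- cap (a joint): turn of the cap on the lid's thread in rad: 0 = screwed right down (hard stop), growing as it is unscrewed (anticlockwise from above, about the lid's z), at most 3.6; starts between 1.2 and 2.8. Friction about 0.03 N m; it stays where it is left and needs no pressing down; it rises 6 mm per full turn
- cap_top (a point): centre of the cap's top face: upright round black knurled cap on the lid's axis, 41 mm diameter, 36 mm high, a thin bar raised 2 mm across its top; this point is 54 mm above the lid's origin when screwed right down, plus 0.95 mm per rad of unscrewing. Grip it across its diameter from above, fingertips just clear of the disc
- mug: bystander: white mug, 80 mm across, 95 mm high; origin at the underside
- jar: bystander: small lidded jar, 60 mm across, 100 mm high; origin at the underside
- spatula: bystander: black spatula, 240 mm long, lying in the middle between urn and lid; origin at its underside
- cup: bystander: clear plastic cup, 72 mm across, 100 mm high; origin at the underside
Not all that is in view belongs to the job. Of the things that look like the urn, take the one that is farthest to the robot's right at the start.

How it is judged:
By the outcome, as a careful person would: the job done as asked, in the order asked, and still so for the second after the job is handed in, while the arm keeps its last pose, push and grip.
It also fails if it takes over 64 s, if anything falls off the work surface, if the arm or the gripper's body presses on something with over 40 N, if the wrist force passes 120 N, or if a joint passes its speed limit or range.

## Working session

There is one attempt and no reset: what is moved stays moved. The work goes in short steps, Python scripts to look and compute and a shell command to move; the robot and the scene stay as the last step left them, time stands still between calls to the robot, and variables do not carry over. Pictures are saved under pics/ and viewed, at most 10 in all, crops included, and the job is handed in when it is done.

```bash
mkdir -p pics; cat > h.py <<'E'
import numpy as np, cv2
from plant import env, vision
def save(p,n): cv2.imwrite(f'pics/{n}.png',p['pixels'][:,:,::-1])
E
python3 - <<'E'
from h import *
s=env.get_state(); print(s['t'],s['tool_pos'],s['orientation'],s['gripper_width'])
for c in ['top','side']:
    p=vision.camera(c); save(p,c+'0'); print(c,p['fx'],p['cx'],p['cy'],np.round(p['pose'],3).tolist())
    for n in ['urn','lid','cap','mug','jar','spatula','cup']:
        print(n,[(np.round(d['at'],3).tolist(),round(d['confidence'],2)) for d in vision.recognise(p,n)])
a=cv2.imread('pics/top0.png');b=cv2.imread('pics/side0.png')
cv2.imwrite('pics/both0.png',cv2.resize(np.vstack([a,b]),(400,600)))
E
```

```text
0.0 [ 0.1917423  -0.6202747   0.21750073] [-1.23786836e-03  9.88782115e-01  1.49359825e-01 -2.00886220e-04] 0.9975403637165547
top 400.5113592184234 253.6954287434167 192.01030729469431 [[0.125, -0.971, 0.204, 0.172], [-0.992, -0.124, 0.02, -0.016], [0.006, -0.205, -0.979, 1.442], [0.0, 0.0, 0.0, 1.0]]
urn [([0.547, -0.246, 0.065], 0.92), ([0.258, 0.252, 0.039], 0.92), ([0.522, 0.189, 0.056], 0.71), ([0.428, -0.448, 0.06], 0.36)]
lid [([0.521, 0.192, 0.014], 0.59)]
cap [([0.552, -0.242, 0.065], 0.47)]
mug [([0.559, 0.456, 0.044], 0.92), ([0.55, -0.003, 0.004], 0.36)]
jar [([0.572, -0.452, 0.097], 0.65)]
spatula [([0.549, -0.001, 0.003], 0.64)]
cup [([0.429, -0.449, 0.058], 0.93)]
side 425.4247183192611 254.27859567188642 187.19226972188977 [[0.811, -0.397, 0.429, -0.211], [-0.584, -0.574, 0.574, -0.899], [0.018, -0.717, -0.697, 1.261], [0.0, 0.0, 0.0, 1.0]]
urn [([0.572, -0.227, 0.139], 0.87), ([0.249, 0.172, 0.044], 0.81)]
lid [([0.572, 0.182, 0.018], 0.52)]
cap []
mug []
jar [([0.57, -0.48, 0.086], 0.61)]
spatula [([0.588, 0.001, 0.005], 0.43)]
cup []
```

View pics/top0.png

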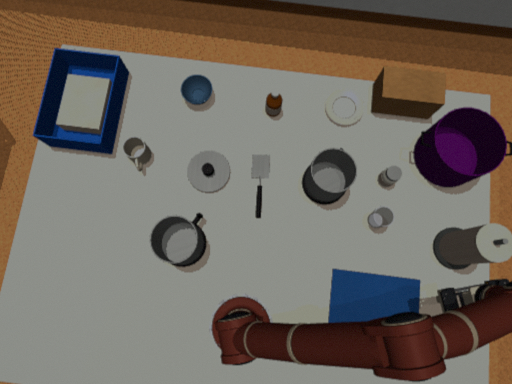

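View pics/side0.png

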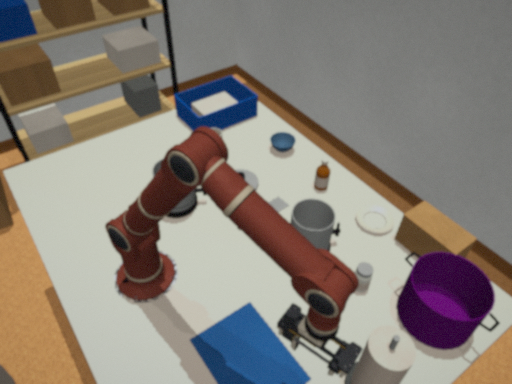

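Looking at the top view, these things look like the urn:
- The grey pot at (328,177), world about (0.55,-0.25).
- The grey pot at (182,243), world about (0.26,0.25).
- The purple two-handled pot at (460,148). It isn't steel and it has handles instead of a tap.
- The tall closed cylinder at (475,245).

Of the two open steel pots, (328,177) is farther to the robot's right. The spatula at (260,185) also lies between it and the lid at (208,171). I'll confirm this in one crop.

```bash
cat >> h.py <<'E'
def ray(p,u,v):
    d=np.array([(u-p['cx'])/p['fx'],(v-p['cy'])/p['fy'],1]);P=np.array(p['pose']);return P[:3,3],P[:3,:3]@d
def atz(p,u,v,z):
    o,d=ray(p,u,v);return o+d*(z-o[2])/d[2]
E
python3 - <<'E'
from h import *
a=cv2.imread('pics/top0.png');b=cv2.imread('pics/side0.png')
A=cv2.resize(a[130:280,140:360],(660,450)[:2],interpolation=cv2.INTER_CUBIC)
c1=cv2.resize(a[130:210,290:370],(390,390),interpolation=3);c2=cv2.resize(a[205:285,145:225],(390,390),interpolation=3)
c3=cv2.resize(a[205:285,432:512],(200,200),interpolation=3);c4=cv2.resize(b[180:260,280:360],(200,200),interpolation=3)
c5=cv2.resize(a[135:205,175:245],(200,200),interpolation=3);c6=cv2.resize(a[110:190,420:500],(180,200),interpolation=3)
cv2.imwrite('pics/crop1.png',np.vstack([np.hstack([c1,c2]),np.hstack([c3,c4,c5,c6])]))
p=vision.camera('top');q=vision.camera('side')
for n,u,v,z in [('lidedge',208,171,.018),('cap',208,170,.056),('cyltop',495,243,.3),('cyltop',495,243,.25),('cylbase',457,248,0),('purple top',473,140,.15),('urn rim',333,172,.19),('jar',393,173,.1),('cuptop',375,220,.1)]:
    print(n,atz(p,u,v,z).round(3))
def tri(a,b):
    o1,d1=ray(p,*a);o2,d2=ray(q,*b);s=np.linalg.lstsq(np.c_[d1,-d2],o2-o1,rcond=None)[0];return (o1+s[0]*d1).round(3),(o2+s[1]*d2).round(3)
print('knob',tri((500,242),(394,341)))
E
```

```text
lidedge [0.526 0.189 0.018]
cap [0.52  0.184 0.056]
cyltop [ 0.35  -0.693  0.3  ]
cyltop [ 0.358 -0.722  0.25 ]
cylbase [ 0.362 -0.735  0.   ]
purple top [ 0.715 -0.706  0.15 ]
urn rim [ 0.531 -0.236  0.19 ]
jar [ 0.58  -0.459  0.1  ]
cuptop [ 0.408 -0.407  0.1  ]
knob (array([ 0.358, -0.718,  0.282]), array([ 0.358, -0.718,  0.282]))
```

View pics/crop1.png

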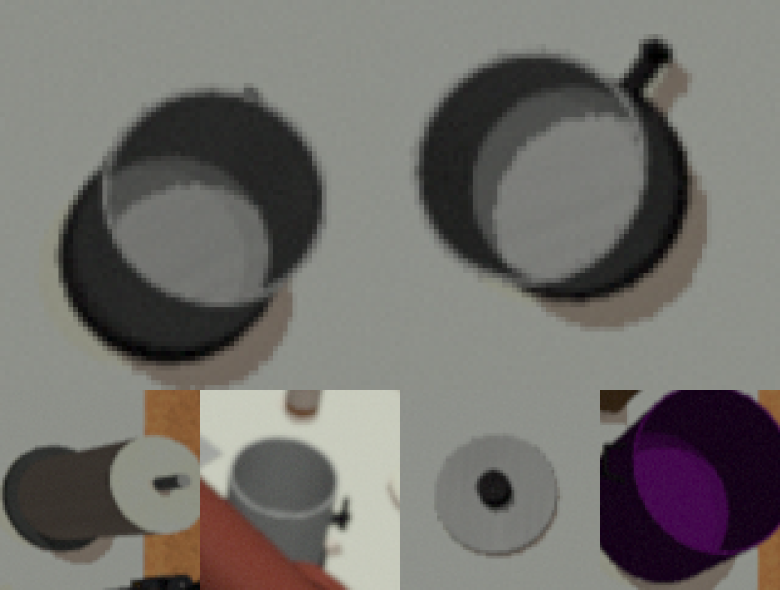

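The crop shows two open steel pots with black taps. The left panel is the pot at (328,177), whose rim circle is centred near (333.7,170.4) with its tap on the far side. The other is at (182,243). The tall cylinder is closed and the purple pot isn't steel, so the urn is the one at (328,177). The lid, with its black cap, is at (208.8,171.4). Next I lift and swing over to the lid.

```bash
python3 -m inch '[0,0,0.3,0,0,0,93, 0,0,0.3,0,0,0,93, 0.1,0.1,0.25,0,0,0,93, 0.22,0.2,0,0,0,0,93, 0.22,0.2,0,0,0,0,93]'; python3 -m inch '[0.22,0.2,0,0,0,0,93, 0.22,0.2,0,0,0,0,93, 0.22,0.2,0,0,0,0,93, 0.22,0.2,0,0,0,0,93, 0.1,0.28,0,0,0,0,93]'
python3 - <<'E'
from h import *
s=env.get_state(); print(s['t'],s['tool_pos'],s['orientation'],s['joints'])
p=vision.camera('wrist'); save(p,'w0'); print({k:(v if k!='pixels' else 0) for k,v in p.items()})
t=vision.camera('top')
print(atz(t,333.7,170.4,.19),atz(t,208.8,171.4,.018))
E
```

```text
t: 1.52
tool_pos: [0.3009, -0.5202, 0.3895]
orientation: [0.001, 0.989, 0.149, 0.001]
force: [1.6, 0.3, -1.0]
gripper_width: 1.002
finger_force: 0.0
t: 2.15
tool_pos: [0.4978, -0.3035, 0.3876]
orientation: [-0.0, 0.989, 0.15, -0.0]
force: [-0.9, -0.6, -0.1]
gripper_width: 0.998
finger_force: 0.0
2.15 [ 0.49784095 -0.3034515   0.38758545] [-3.86159907e-04  9.88746792e-01  1.49598225e-01 -6.37820264e-05] [ 0.57419606  0.40316436 -0.10355952  1.31838863  0.04046214  1.42265224
 -0.79758331]
{'pixels': 0, 'fx': 297.3186396354542, 'fy': 297.3186396354542, 'cx': 251.50776977837097, 'cy': 190.4089724496736, 'mount': array([[ 1.06865332e-04, -9.71232732e-01, -2.38132252e-01,
         6.53307292e-02],
       [ 9.99999428e-01, -1.49541896e-04,  1.05867749e-03,
         3.30958923e-04],
       [-1.06383298e-03, -2.38132229e-01,  9.71232161e-01,
        -1.65878866e-01],
       [ 0.00000000e+00,  0.00000000e+00,  0.00000000e+00,
         1.00000000e+00]]), 'shot': 5}
[ 0.53695159 -0.23812482  0.19      ] [0.52500278 0.18617604 0.018     ]
```

```bash
cat >> h.py <<'E'
from scipy.spatial.transform import Rotation as R
from scipy.ndimage import map_coordinates, gaussian_filter
from scipy.optimize import minimize
def proj(p,X,s=None):
    X=np.atleast_2d(X)
    if 'mount' in p:
        T=np.eye(4);T[:3,:3]=R.from_quat(np.roll(s['orientation'],-1)).as_matrix();T[:3,3]=s['tool_pos'];T=T@p['mount']
        c=(X-T[:3,3])@T[:3,:3];r=np.hypot(c[:,0],c[:,1])+1e-12;k=np.arctan2(r,c[:,2])/r
    else:
        T=np.array(p['pose']);c=(X-T[:3,3])@T[:3,:3];k=1/c[:,2]
    return np.c_[p['cx']+p['fx']*k*c[:,0],p['cy']+p['fy']*k*c[:,1]]
def circ(c,r,n=240):
    a=np.linspace(0,2*np.pi,n,endpoint=False);return np.c_[c[0]+r*np.cos(a),c[1]+r*np.sin(a),np.full(n,c[2])]
def fit(p,c0,r,s=None,span=.02,sig=1.5):
    """centre (x,y) of a circle at known z: maximise mean edge strength along its projection"""
    g=gaussian_filter(p['pixels'].astype(float).mean(2),sig);G=np.hypot(*np.gradient(g))
    def f(xy,gg=G):
        u=proj(p,circ([xy[0],xy[1],c0[2]],r),s);return -map_coordinates(gg,[u[:,1],u[:,0]],order=1,mode='constant').clip(0,8).mean()
    d=np.arange(-span,span+1e-9,.002);b=min(((f((c0[0]+i,c0[1]+j)),c0[0]+i,c0[1]+j) for i in d for j in d))
    m=minimize(f,b[1:],method='Nelder-Mead',options=dict(initial_simplex=[b[1:],(b[1]+.002,b[2]),(b[1],b[2]+.002)]));return m.x.round(4),round(-m.fun,2)
def draw(p,im,c,r,s=None,col=(0,0,255)):
    cv2.polylines(im,[np.int32(proj(p,circ(c,r),s)*4)],True,col,1,shift=2)
E
python3 - <<'E'
from h import *
s=env.get_state();p=vision.camera('wrist');t=vision.camera('top')
im=p['pixels'][:,:,::-1].copy()
for r in (.075,.073,.071):
    print('urn',r,'wrist',fit(p,(.537,-.238,.19),r,s),'top',fit(t,(.537,-.238,.19),r,sig=1))
c=fit(p,(.537,-.238,.19),.075,s)[0];draw(p,im,(*c,.19),.075,s)
for r,z in ((.079,.018),(.0205,.057)): print('lid',r,'top',fit(t,(.525,.186,z),r,sig=1))
print([ (d['at'],d['confidence']) for d in vision.recognise(p,'urn')])
cv2.imwrite('pics/w0.png',im)
E
```

```text
urn 0.075 wrist (array([ 0.5398, -0.2375]), np.float64(7.14)) top (array([ 0.5352, -0.2338]), np.float64(6.96))
urn 0.073 wrist (array([ 0.5409, -0.2366]), np.float64(7.95)) top (array([ 0.5354, -0.2309]), np.float64(7.02))
urn 0.071 wrist (array([ 0.539, -0.236]), np.float64(8.0)) top (array([ 0.538 , -0.2306]), np.float64(7.01))
lid 0.079 top (array([0.5257, 0.1876]), np.float64(7.7))
lid 0.0205 top (array([0.519, 0.184]), np.float64(8.0))
[([0.2875, 0.1737, 0.0677], 0.78), ([0.5409, -0.2231, 0.0637], 0.62)]
```

View pics/w0.png

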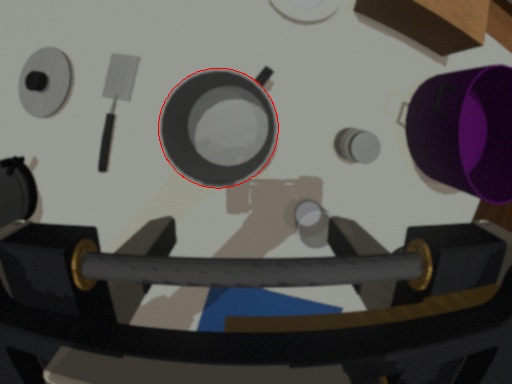

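The wrist view shows the urn mouth at (219,127), and the red fitted circle lies on its rim. The lid is at (46,82) and the spatula lies between them. Moving above the lid with a +2.58 rad turn, to leave room for the clockwise screwing later.

```bash
for i in 1 2; do python3 -m inch '[0.015,0.25,0,0,0,0.092,93, 0.015,0.25,0,0,0,0.092,93, 0.01,0.25,0,0,0,0.092,93, 0.015,0.25,0,0,0,0.092,93, 0.015,0.225,0,0,0,0.092,93]'; done;  python3 -m inch '[0,0,-0.17,0,0,0.092,93, 0,0,-0.17,0,0,0.092,93, 0,0,-0.17,0,0,0.092,93, 0,0,-0.1,0,0,0.092,93, 0,0,0,0,0,0,93]'
python3 - <<'E'
from h import *
s=env.get_state();p=vision.camera('wrist');t=vision.camera('top')
print(s['t'],s['tool_pos'],s['orientation'],s['joints'])
im=p['pixels'][:,:,::-1].copy()
for r,z in ((.079,.018),(.0205,.056)): print('lid',r,'wrist',fit(p,(.525,.187,z),r,s))
c=fit(p,(.525,.187,.018),.079,s)[0];draw(p,im,(*c,.018),.079,s);draw(p,im,(*c,.056),.0205,s)
cv2.imwrite('pics/w1.png',im)
E
```

```text
t: 3.02
tool_pos: [0.5098, -0.0607, 0.3888]
orientation: [0.0, 0.819, 0.574, -0.0]
force: [0.2, 0.3, 0.1]
gripper_width: 0.998
finger_force: 0.0
t: 3.65
tool_pos: [0.5251, 0.1841, 0.3886]
orientation: [0.0, 0.48, 0.878, -0.0]
force: [0.7, 0.4, 0.9]
gripper_width: 0.999
finger_force: 0.0
t: 4.28
tool_pos: [0.5244, 0.1818, 0.2648]
orientation: [-0.002, 0.136, 0.991, -0.001]
force: [-0.5, -0.5, 0.0]
gripper_width: 1.003
finger_force: 0.0
4.275 [0.52439611 0.18179979 0.26478816] [-0.00164351  0.13570665  0.99074674 -0.00137934] [ 0.12338236  0.52432141 -0.79234369  1.61577872  0.39659003  1.17426482
  0.53953763]
lid 0.079 wrist (array([0.5266, 0.1898]), np.float64(5.31))
lid 0.0205 wrist (array([0.525, 0.191]), np.float64(8.0))
```

View pics/w1.png

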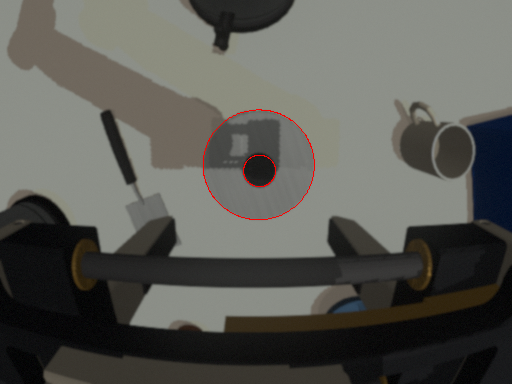

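The lid's edge and cap, at (259,165), match the fitted circles, so the lid is at about (0.526,0.190). Descending to grip.

```bash
python3 -m inch '[0.01,0.04,-0.25,0,0,0,93, 0,0,-0.25,0,0,0,93, 0,0,-0.25,0,0,0,93, 0,0,-0.2,0,0,0,93, 0,0,-0.1,0,0,0,93]'; python3 -m inch '[0,0,-0.1,0,0,0,93, 0,0,-0.045,0,0,0,93, 0,0,0,0,0,0,93]'
python3 - <<'E'
from h import *
s=env.get_state();p=vision.camera('wrist')
print(s['tool_pos'],s['joints'],s['force'])
for r,z in ((.079,.018),(.0205,.056)): print('lid',r,'wrist',fit(p,(.526,.19,z),r,s,.01))
E
```

```text
t: 5.0
tool_pos: [0.5267, 0.1923, 0.0557]
orientation: [0.0, 0.134, 0.991, -0.001]
force: [-0.7, 1.1, 1.2]
gripper_width: 1.002
finger_force: 0.0
t: 5.38
tool_pos: [0.5267, 0.193, 0.0281]
orientation: [0.001, 0.133, 0.991, -0.0]
force: [0.5, -0.5, 0.5]
gripper_width: 1.001
finger_force: 0.0
[0.52672887 0.19299996 0.02806325] [-0.02927485  0.80477749 -0.58612842  1.85397859  0.67663678  0.69126616
  0.28917112] [ 0.48029134 -0.47705603  0.47222952]
lid 0.079 wrist (array([0.5276, 0.1901]), np.float64(5.5))
lid 0.0205 wrist (array([0.5196, 0.1922]), np.float64(4.69))
```

```bash
python3 -m inch '[0,-0.01,-0.03,0,0,0,93, 0,0,0,0,0,0,50, 0,0,0,0,0,0,35, 0,0,0,0,0,0,35, 0,0,0,0,0,0,35]' 30;  python3 -m inch '[0,0,0,0,0,0,35, 0,0,0,0,0,0,35, 0,0,0,0,0,0,35]'
```

```text
t: 6.05
tool_pos: [0.526, 0.1911, 0.0217]
orientation: [0.0, 0.132, 0.991, 0.0]
force: [-0.2, -0.6, -0.3]
gripper_width: 0.616
finger_force: 0.0
t: 6.42
tool_pos: [0.526, 0.191, 0.0216]
orientation: [-0.0, 0.133, 0.991, -0.0]
force: [-0.8, 0.3, -0.1]
gripper_width: 0.436
finger_force: 30.0
```

```bash
python3 -m inch '[0,0,0.05,0,0,0,35, 0,0,0.15,0,0,0,35, 0,0,0.2,0,0,0,35, 0,0,0.25,0,0,0,35, 0,0,0.25,0,0,0,35]' 40;  python3 -m inch '[0,0,0.25,0,0,0,35, 0,0,0.2,0,0,0,35, 0,0,0.1,0,0,0,35, 0,0,0,0,0,0,35]'
python3 - <<'E'
from h import *
s=env.get_state();p=vision.camera('wrist');t=vision.camera('side')
print(s['tool_pos'],s['joints'],s['force'],s['ft_torque'],s['gripper_width'])
im=p['pixels'][:,:,::-1].copy()
z=s['tool_pos'][2]-.0216+.018
c=fit(p,(.526,.191,z),.079,s);print(c);draw(p,im,(*c[0],z),.079,s)
cv2.imwrite('pics/w2.png',im)
E
```

```text
t: 7.05
tool_pos: [0.525, 0.1904, 0.2027]
orientation: [-0.001, 0.132, 0.991, -0.001]
force: [0.2, 0.5, -3.7]
gripper_width: 0.435
finger_force: 40.0
t: 7.55
tool_pos: [0.5258, 0.1914, 0.3128]
orientation: [0.001, 0.132, 0.991, 0.0]
force: [-0.6, 0.6, -5.1]
gripper_width: 0.438
finger_force: 40.0
[0.52580611 0.1913916  0.31279922] [ 0.11859548  0.49254176 -0.81563909  1.52596083  0.3682562   1.28064567
  0.56240537] [-0.59801671  0.59089711 -5.10535994] [-0.01922495 -0.10586822 -0.00242692] 0.43830078858339666
(array([0.5279, 0.1902]), np.float64(4.7))
```

View pics/w2.png

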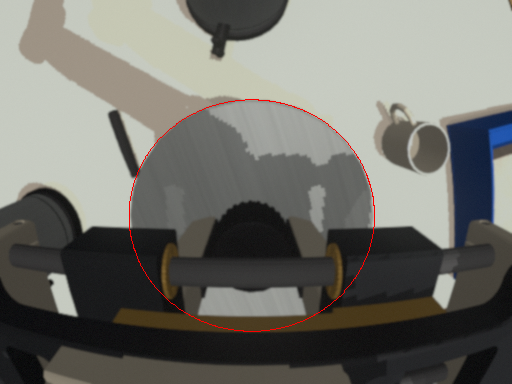

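The lid hangs level from the cap, and the fitted circle around (252,215) matches its edge. Carrying it over to the urn.

```bash
python3 -m inch '[0.006,-0.12,0,0,0,0,35, 0.006,-0.24,0,0,0,0,35, 0.006,-0.24,0,0,0,0,35, 0.006,-0.24,0,0,0,0,35, 0.006,-0.24,0,0,0,0,35]';  python3 -m inch '[0.006,-0.24,0,0,0,0,35, 0.006,-0.24,0,0,0,0,35, 0.006,-0.24,0,0,0,0,35, 0.006,-0.24,0,0,0,0,35, 0.006,-0.095,0,0,0,0,35]'; python3 -m inch '[0,0,-0.1,0,0,0,35, 0,0,-0.1,0,0,0,35, 0,0,-0.05,0,0,0,35, 0,0,0,0,0,0,35, 0,0,0,0,0,0,35]'
python3 - <<'E'
from h import *
s=env.get_state();p=vision.camera('wrist');t=vision.camera('side');u=vision.camera('top')
print(s['tool_pos'],s['orientation'],s['joints'],s['force'],s['ft_torque'],s['gripper_width'])
z=s['tool_pos'][2]-.0216+.018
x,y,_=s['tool_pos']
print('lid',fit(p,(x,y,z),.079,s,.01),fit(u,(x,y,z),.079,None,.01,1))
for r in (.071,.073,.075): print('rim',fit(p,(.54,-.237,.19),r,s,.012))
im=p['pixels'][:,:,::-1].copy();draw(p,im,(.54,-.237,.19),.075,s)
cv2.imwrite('pics/w3.png',np.hstack([im[60:384],t['pixels'][140:300:,250:410,::-1].repeat(2,0).repeat(2,1)[:324].copy() if 0 else cv2.resize(t['pixels'][150:270,270:376,::-1],(286,324))]))
E
```

```text
t: 8.28
tool_pos: [0.5308, -0.0269, 0.3097]
orientation: [-0.002, 0.132, 0.991, -0.0]
force: [0.9, 0.2, -3.8]
gripper_width: 0.436
finger_force: 40.0
t: 8.9
tool_pos: [0.536, -0.2407, 0.3088]
orientation: [-0.003, 0.136, 0.991, -0.001]
force: [-0.2, 0.4, -3.7]
gripper_width: 0.435
finger_force: 40.0
t: 9.52
tool_pos: [0.5385, -0.2356, 0.2623]
orientation: [0.001, 0.132, 0.991, 0.0]
force: [1.0, 0.2, -3.7]
gripper_width: 0.436
finger_force: 40.0
[ 0.53853637 -0.23563021  0.26229076] [6.29748873e-04 1.32257085e-01 9.91215247e-01 4.32076997e-05] [ 0.83187898  0.57323831 -0.76733299  1.53329067  0.41525544  1.20277899
  1.29957889] [ 0.99426833  0.17021423 -3.70654065] [ 0.0478871  -0.14422169  0.00979399] 0.43576802046763835
lid (array([ 0.5403, -0.2368]), np.float64(4.62)) (array([ 0.5258, -0.2288]), np.float64(5.69))
rim (array([ 0.531, -0.223]), np.float64(2.59))
rim (array([ 0.5531, -0.2501]), np.float64(2.77))
rim (array([ 0.5272, -0.2451]), np.float64(2.53))
```

View pics/w3.png

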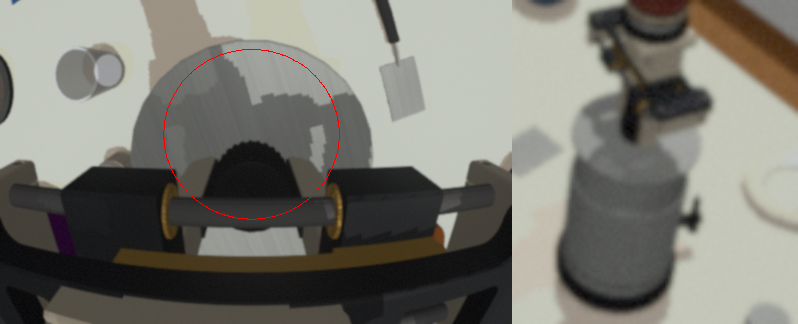

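The side inset shows the lid centred above the urn. In the wrist view the lid covers the rim, and the measured centres agree to about 1 mm. Lowering, and watching the force.

```bash
python3 -m inch '[0,0,-0.1,0,0,0,35, 0,0,-0.1,0,0,0,35, 0,0,-0.04,0,0,0,35, 0,0,0,0,0,0,35]'; python3 -m inch '[0,0,-0.02,0,0,0,35, 0,0,0,0,0,0,35]';python3 -m inch '[0,0,-0.015,0,0,0,35, 0,0,0,0,0,0,35]'; python3 -m inch '[0,0,-0.01,0,0,0,35, 0,0,0,0,0,0,35]'; python3 - <<'E'
from h import *
for i in range(3):
    s=env.get_state();vision.camera('side');print(s['tool_pos'],s['orientation'],s['force'],s['ft_torque'])
E
```

```text
t: 10.18
tool_pos: [0.538, -0.236, 0.2137]
orientation: [-0.0, 0.133, 0.991, 0.0]
force: [-0.6, -0.1, -4.1]
gripper_width: 0.433
finger_force: 40.0
t: 10.42
tool_pos: [0.5381, -0.236, 0.21]
orientation: [0.0, 0.132, 0.991, -0.0]
force: [-0.0, -1.0, -3.9]
gripper_width: 0.436
finger_force: 40.0
t: 10.68
tool_pos: [0.5378, -0.236, 0.2065]
orientation: [-0.0, 0.132, 0.991, -0.0]
force: [0.2, 0.1, -3.3]
gripper_width: 0.435
finger_force: 40.0
t: 10.92
tool_pos: [0.5379, -0.236, 0.2044]
orientation: [-0.0, 0.132, 0.991, 0.0]
force: [0.6, -0.4, -3.9]
gripper_width: 0.442
finger_force: 40.0
[ 0.53785087 -0.23597675  0.20444537] [-2.11267117e-04  1.32497662e-01  9.91183295e-01  1.05372962e-05] [ 0.61262296 -0.41028553 -3.88552455] [ 0.02652412 -0.13731627  0.06048604]
[ 0.53792129 -0.23596338  0.20455306] [-1.29355512e-04  1.32479260e-01  9.91185769e-01 -1.75382261e-05] [ 0.1452712  -0.02813653 -3.70836243] [ 0.04868212 -0.11852441  0.01505133]
[ 0.53798705 -0.23596559  0.20461697] [-3.10154858e-05  1.32443573e-01  9.91190546e-01 -2.35440811e-05] [ 0.29980278 -1.07405626 -4.25121511] [ 0.04290494 -0.1494511  -0.04447716]
```

```bash
python3 -m inch '[0,0,-0.008,0,0,0,35, 0,0,0,0,0,0,35]'; python3 -m inch '[0,0,-0.006,0,0,0,35, 0,0,0,0,0,0,35]';python3 -m inch '[0,0,-0.005,0,0,0,35, 0,0,0,0,0,0,35]';  python3 - <<'E'
from h import *
for i in range(4):
    s=env.get_state();vision.camera('side');print(s['tool_pos'],s['force'].round(2),s['ft_torque'].round(3))
E
```

```text
t: 11.32
tool_pos: [0.5378, -0.236, 0.2029]
orientation: [-0.0, 0.132, 0.991, -0.0]
force: [0.6, 0.4, -5.2]
gripper_width: 0.429
finger_force: 40.0
t: 11.58
tool_pos: [0.538, -0.236, 0.2018]
orientation: [0.0, 0.132, 0.991, -0.0]
force: [-0.5, -0.8, -5.0]
gripper_width: 0.434
finger_force: 40.0
t: 11.82
tool_pos: [0.5381, -0.236, 0.2016]
orientation: [0.0, 0.133, 0.991, -0.0]
force: [-3.3, 0.3, 2.4]
gripper_width: 0.438
finger_force: 40.0
[ 0.5380862  -0.23596995  0.20164996] [-3.32  0.32  2.35] [0.078 0.311 0.011]
[ 0.53809524 -0.23598526  0.20162396] [-2.22  0.1   2.53] [0.095 0.319 0.044]
[ 0.53809732 -0.23598949  0.20162857] [-1.95  0.7   2.36] [0.136 0.346 0.032]
[ 0.53809537 -0.2359781   0.20158896] [-1.69  0.5   3.47] [0.089 0.367 0.013]
```

The lid touches at TCP z 0.2016, which is exactly the expected seated height. The y moment suggests it is slightly tilted in the grip. I'll release so it settles, then regrip 2 mm higher.

```bash
python3 -m inch '[0,0,0,0,0,0,60, 0,0,0,0,0,0,60, 0,0,0,0,0,0,60, 0.005,0,0.01,0,0,0,60, 0,0,0,0,0,0,60]' 25
python3 - <<'E'
from h import *
s=env.get_state();p=vision.camera('wrist');t=vision.camera('side')
print(s['tool_pos'],s['joints'],s['force'].round(2),s['ft_torque'].round(3),s['gripper_width'])
for z in (.194,.198,.202): print('lid',z,fit(p,(.54,-.237,z),.079,s,.01))
im=p['pixels'][:,:,::-1].copy();draw(p,im,(*fit(p,(.54,-.237,.198),.079,s,.01)[0],.198),.079,s)
cv2.imwrite('pics/w4.png',np.hstack([im[60:384],cv2.resize(t['pixels'][150:270,270:376,::-1],(286,324))]))
E
```

```text
t: 12.65
tool_pos: [0.5393, -0.2359, 0.2031]
orientation: [0.0, 0.132, 0.991, 0.0]
force: [0.2, -0.1, -0.2]
gripper_width: 0.645
finger_force: 0.0
[ 0.5393174  -0.23591691  0.20305182] [ 0.81552092  0.62819189 -0.73774209  1.61645843  0.46485732  1.07931965
  1.25443578] [ 0.15 -0.13 -0.16] [ 0.008 -0.17  -0.012] 0.6449630733517522
lid 0.194 (array([ 0.5391, -0.2367]), np.float64(5.15))
lid 0.198 (array([ 0.5395, -0.237 ]), np.float64(4.94))
lid 0.202 (array([ 0.5406, -0.2371]), np.float64(4.68))
```

View pics/w4.png

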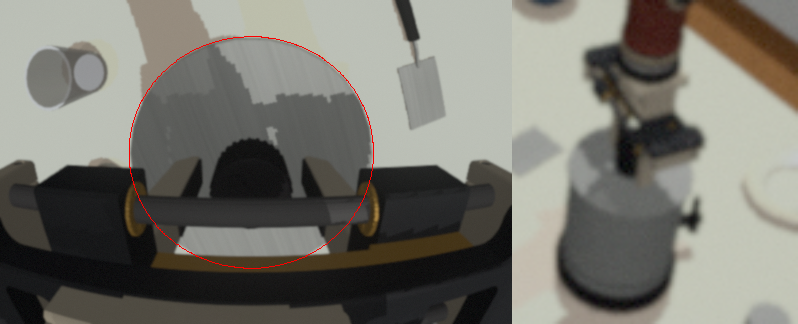

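The lid now sits flush on the urn, with its circle at (251,152) and TCP and lid centred to about 1 mm. Regripping and screwing clockwise, lowering by 0.95 mm/rad as I go.

```bash
python3 -m inch '[0,-0.005,0,0,0,0,35, 0,0,0,0,0,0,35, 0,0,0,0,0,0,35, 0,0,0,0,0,0,35, 0,0,0,0,0,0,35]' 25 | tail -3; python3 - <<'E'
from h import *
for i in range(6):
    s=env.get_state();vision.camera('side');print(s['tool_pos'].round(4),s['force'].round(2),s['ft_torque'].round(3),s['gripper_width'].round(3))
E
python3 -m inch '[0,0,-0.0008,0,0,-0.08,35, 0,0,-0.0008,0,0,-0.08,35, 0,0,-0.0008,0,0,-0.08,35, 0,0,-0.0008,0,0,-0.08,35]'; python3 - <<'E'
from h import *
for i in range(3):
    s=env.get_state();print(s['tool_pos'].round(4),s['joints'][6].round(3),s['force'].round(2),s['ft_torque'].round(3));vision.camera('side')
E
```

```text
force: [-0.5, -0.4, -0.8]
gripper_width: 0.434
finger_force: 25.0
t: 13.92
tool_pos: [0.5392, -0.2367, 0.2022]
orientation: [0.0, 0.44, 0.898, 0.0]
force: [0.3, 0.9, -0.6]
gripper_width: 0.439
finger_force: 25.0
[ 0.5392 -0.2367  0.2022] 0.713 [ 0.26  0.91 -0.61] [ 0.091 -0.204  0.003]
[ 0.5391 -0.2365  0.2022] 0.71 [ 1.7   0.89 -1.45] [ 0.102 -0.292 -0.001]
[ 0.5391 -0.2365  0.2022] 0.717 [ 1.17  1.42 -1.27] [ 0.199 -0.244 -0.042]Traceback (most recent call last):
  File "<stdin>", line 3, in <module>
AttributeError: 'float' object has no attribute 'round'
```

```bash
cat > m.py <<'E'
from h import *
L=[]
for i in range(6):
    s=env.get_state();L.append(np.r_[s['force'],s['ft_torque'],s['tool_pos'][2],s['joints'][6],s['gripper_width']]);vision.camera('side')
q=s['orientation'];print(s['t'],'F,T,z,j7,w',np.mean(L,0).round(4),'yaw',2*np.arctan2(q[2],q[1]))
E
python3 -m inch '[0,0,-0.001,0,0,-0.08,35, 0,0,-0.001,0,0,-0.08,35, 0,0,-0.001,0,0,-0.08,35]'|sed -n '2p;4p'; python3 m.py;python3 -m inch '[0,0,-0.0008,0,0,-0.08,35, 0,0,-0.0008,0,0,-0.08,35, 0,0,-0.0008,0,0,-0.08,35]'|sed -n '2p;4p'; python3 m.py
```

```text
tool_pos: [0.5393, -0.2365, 0.2017]
force: [0.7, 1.0, -0.6]
14.7 F,T,z,j7,w [ 0.8298  1.0642 -0.4814  0.2171 -0.2765 -0.0262  0.2017  0.3135  0.4349] yaw 1.7595974630804243
tool_pos: [0.5394, -0.2368, 0.2012]
force: [1.8, 2.0, 0.1]
15.375 F,T,z,j7,w [ 1.0372  1.2988  0.4198  0.2273 -0.3599 -0.0103  0.2013 -0.0921  0.4357] yaw 1.2790269908684853
```

```bash

for k in 1 2 3; do python3 -m inch '[0,0,-0.0008,0,0,-0.08,35, 0,0,-0.0007,0,0,-0.08,35]'|sed -n '2p;4p'; python3 m.py; done
```

```text
tool_pos: [0.5394, -0.2371, 0.201]
force: [1.5, 0.3, -0.1]
15.925 F,T,z,j7,w [ 1.5429  0.7348  0.2078  0.185  -0.4292 -0.0072  0.2009 -0.3625  0.4363] yaw 0.9588663561915749
tool_pos: [0.5393, -0.2373, 0.2009]
force: [2.2, 0.1, 1.1]
16.475 F,T,z,j7,w [ 1.8071  0.1873  1.5672  0.0641 -0.4313  0.0325  0.2009 -0.6326  0.4375] yaw 0.6385141559805289
tool_pos: [0.5393, -0.237, 0.2008]
force: [1.0, 0.7, 3.5]
17.025 F,T,z,j7,w [ 1.1324  0.6765  4.2991  0.1359 -0.2937  0.0078  0.2008 -0.9026  0.437 ] yaw 0.31855950251311954
```

Since about 2.1 rad the fingers have stopped sinking and Fz is rising, so the cap has probably bottomed out. I'll take off the pressure, then turn on past the 2.8 rad maximum without lowering.

```bash

python3 -m inch '[0,0,0.0015,0,0,-0.08,35, 0,0,0,0,0,-0.08,35]'|sed -n '2p;4p'; python3 -c "
from plant import env;print(env.get_state()['ft_torque'])"; python3 m.py
python3 -m inch '[0,0,0,0,0,-0.08,35, 0,0,0,0,0,-0.08,35]'|sed -n '2p;4p'; python3 -c "
from plant import env;print(env.get_state()['ft_torque'])"; python3 m.py
```

```text
tool_pos: [0.5392, -0.2371, 0.2008]
force: [2.0, 1.0, 4.0]
[ 0.12500544 -0.30407299  0.26771342]
17.575 F,T,z,j7,w [ 1.6667  0.8371  4.6129  0.1818 -0.3356  0.0254  0.2008 -1.1721  0.4367] yaw -0.001357864923485979
tool_pos: [0.539, -0.2374, 0.2008]
force: [2.0, 0.8, 4.8]
[ 0.22258487 -0.40388006  0.29868385]
18.125 F,T,z,j7,w [ 1.3063  0.7689  5.3408  0.1686 -0.3207  0.045   0.2008 -1.4423  0.4374] yaw -0.3225491096306698
```

```bash

python3 -m inch '[0,0,0.002,0,0,0,35, 0,0,0,0,0,0,35]'|sed -n '4p'; python3 m.py
python3 -m inch '[0,0,0.0008,0,0,0.0873,35, 0,0,0.0008,0,0,0.0873,35, 0,0,0.0008,0,0,0.0873,35]'|sed -n '2p;4p'; python3 -c "
from plant import env;print(env.get_state()['ft_torque'])"; python3 m.py
```

```text
force: [1.9, 0.6, 3.6]
18.675 F,T,z,j7,w [ 1.8961 -0.0573  2.7333 -0.0071 -0.5163  0.0135  0.2008 -1.4415  0.4372] yaw -0.3240333657393088
tool_pos: [0.539, -0.2369, 0.2014]
force: [2.7, -0.4, 2.2]
[ 0.01547599 -0.54174628 -0.05694794]
19.35 F,T,z,j7,w [ 2.3994 -0.0417  2.6927  0.0145 -0.556   0.0217  0.2013 -1.      0.4365] yaw 0.19730142559630545
```

Backing off turns the cap freely: 0.06 N m now against 0.3 N m at the stop, and the fingers rise with the thread. Six more 10° rows.

```bash

for k in 1 2; do python3 -m inch '[0,0,0.0008,0,0,0.0873,35, 0,0,0.0008,0,0,0.0873,35, 0,0,0.0008,0,0,0.0873,35]'|sed -n '2p;4p'; python3 -c "
from plant import env;print(env.get_state()['ft_torque'])"; python3 m.py; done
python3 - <<'E'
from h import *
s=env.get_state();p=vision.camera('wrist');t=vision.camera('side')
for z in (.194,.198,.202): print('lid',z,fit(p,(.54,-.237,z),.079,s,.01))
im=p['pixels'][:,:,::-1].copy()
draw(p,im,(*fit(p,(.54,-.237,.198),.079,s,.01)[0],.198),.079,s)
cv2.imwrite('pics/w5.png',np.hstack([im[60:384],cv2.resize(t['pixels'][150:270,270:376,::-1],(286,324))]))
E
```

```text
tool_pos: [0.5389, -0.2367, 0.2018]
force: [2.6, 0.4, 2.5]
[ 0.08986435 -0.48712938 -0.00800146]
20.025 F,T,z,j7,w [ 2.1938  0.7477  2.7577  0.1044 -0.4951  0.03    0.2018 -0.5587  0.4359] yaw 0.7207094636699103
tool_pos: [0.5387, -0.2365, 0.2023]
force: [1.4, 1.1, 3.2]
[ 0.30217225 -0.35363736 -0.03786929]
20.7 F,T,z,j7,w [ 1.1586e+00  1.3082e+00  3.7603e+00  2.9050e-01 -3.1950e-01 -3.0000e-04
  2.0230e-01 -1.1620e-01  4.3700e-01] yaw 1.2444103762115288
lid 0.194 (array([ 0.5385, -0.2371]), np.float64(5.17))
lid 0.198 (array([ 0.5383, -0.2378]), np.float64(4.68))
lid 0.202 (array([ 0.5373, -0.2379]), np.float64(3.68))
```

View pics/w5.png

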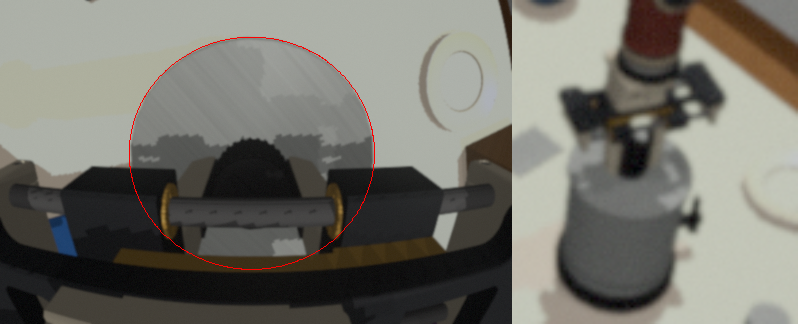

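The lid sits flush, with its circle at (252,153). The fingers hold the cap, and the cap was backed off by 1.568 rad. Handing in.

```bash
python3 -c "
from plant import env;print(env.close_job())"
```

```text
the job is handed in; nothing more can be done
None
```

I handed the job in at about 21 s: the lid sits fully home on the right-hand urn, and the cap was screwed to its stop, backed off 1.57 rad (a quarter turn) and is still gripped; the verdict wasn't shown.

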